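Push a dish tray into its imager until it latches

TASK

Two dish imagers stand on the bench; one already has its tray latched in, the other's tray is still all the way out. Push that tray gently straight in with the fingertips on its front plate, against its spring and past its catch, then let it go so that it springs back and stays latched at its middle position like the other one. Leave the latched tray and everything else alone, keep both dishes seated in their trays, and lift nothing.

Things in the scene. Friction and masses are not known exactly. Their poses are not given: they have to be found in the camera images.
- imager_a: the imager whose tray is out, left or right one: fixed instrument, grey base 185 x 136 mm, 20 mm high, with a white head 146 x 102 mm, 53 to 90 mm above the bench, front face 56 mm before the origin; the +y edge of the deck is open and carries the steel catch. Origin: centre of the underside, on the bench; +x points into the machine, the push direction; front (-x) faces the robot within 0.3 rad
- tray_a (a joint): travel of that tray (m), growing inward: 0 out (start), 0.040 latched, 0.055 end stop. A spring pushes it out: 3 N at 0, 7 N at 0.040, 8.5 N at 0.055, plus 40 N per m/s damping and 1 to 3 N from the catch between 0.023 and 0.040. Let go beyond 0.042 it comes back to 0.040 and stays; let go before 0.039 it comes all the way out. Pushing a latched tray again does not unlatch it
- tray_a_face (a point): centre of the front of that tray's front plate, where to push: upright white plate 86 mm wide, 8 mm thick, from 14 to 44 mm above the bench (this point 29 mm up). Moves with the tray; axes as the imager's, +x the push direction. It lies 155 mm before the imager's origin when out, 115 mm latched, 100 mm at the end stop. Behind it the tray is 66 mm wide, its top 40 mm above the bench
- imager_b: the other imager, the same in every way, whose tray is already latched
- tray_b (a joint): travel of the latched tray, read like the first: 0.040 at the start, and to be left there
- tray_b_face (a point): centre of the front face of the latched tray's front plate
- catch_a: steel catch of that imager: 90 mm sprung lever, 34 to 46 mm above the bench, with a ramped tooth, on the open deck beside the head; origin on its upright pivot at bench level, 45 mm behind and 42 mm left (+y) of the imager's origin. The tray's 6 mm stop pin rests behind the tooth when latched. Need not be touched; bending it aside unlatches the tray
- dish_a: clear round dish with lid, 35 mm wide and 11 mm high, loose in a 4 mm deep, 39 mm wide well of the out tray, 80 mm behind the front face; origin at the centre of its underside, 36 mm above the bench; its z axis is up
- dish_b: the same dish in the latched tray
- spare_dish: clear dish with lid, 60 mm wide and 16 mm high, loose on the bench between the imagers; origin under its centre
- puck: hand controller: blue disc 92 mm wide and 16 mm high with an upright steel knob 22 mm thick, 65 mm high in all, loose on the bench to the right of the imagers; origin under its centre
- bottle: small amber bottle with a white cap, 42 mm wide and 70 mm high, loose on the bench to the left of the imagers; origin under its centre
There are look-alikes about, which are no part of the job. What is shaped like the dish_a but green is not meant.

How it is judged:
On the way, in this order (a step that is already met when the one before it is completed fails the run):
1. the tray that was out is pushed in past its catch by the fingers (value of joint tray_a above 0.0401 m and contact force between the fingers and imager_a above 0.3 N), for 0.02 s.
2. let go, it has come back onto its catch at the middle position (value of joint tray_a between 0.037 and 0.0412 m and contact force between the fingers and imager_a below 0.2 N), for 0.2 s.
At the end, for the whole second after the job is handed in: The tray that was out rests latched on its catch (travel 0.037 to 0.0425, at rest), the other tray is still latched, both dishes lie flat in the wells of their trays (within 5 mm and 0.08 rad), and nothing else was disturbed (value of joint tray_a between 0.037 and 0.0425 m and velocity of joint tray_a between -0.005 and 0.005 m/s and value of joint tray_b between 0.037 and 0.0425 m and x of dish_a in the frame of tray_a_face between 0.075 and 0.085 m and height (world z) of each of dish_a, dish_b below 0.039 m and angle between each of dish_a, dish_b's own z axis and vertical below 0.08 rad and distance of dish_b from where it was at the start of the episode below 0.01 m and linear speed of dish_a below 0.01 m/s); the robot touches nothing.
It fails at once if the latched tray is pushed or let out (value of joint tray_b above 0.045 m or value of joint tray_b below 0.036 m).
It fails at once if the tray is rammed (more than 40 N) (contact force between the fingers and imager_a above 40 N).
It fails at once if a dish is lifted or tipped out of its tray (height (world z) of any of dish_a, dish_b above 0.044 m or angle between any of dish_a, dish_b's own z axis and vertical above 0.35 rad).
It fails at once if a bystander is moved or lifted (distance of any of spare_dish, puck, bottle from where it was at the start of the episode above 0.015 m).
It also fails if it takes over 38 s, if anything falls off the work surface, if the arm or the gripper's body presses on something with over 40 N, if the wrist force passes 120 N, or if a joint passes its speed limit or range.

ROBOT

A 7-joint arm with a two-finger parallel gripper is mounted at the origin on the work surface. World frame = base frame: x ahead of the robot, y to its left, z up, the work surface at z = 0. Lengths are in m, angles in rad, forces in N, time in s.
With the tool pointing down it reaches from about 0.4 to 0.85 m from the base axis. Payload 4.5 kg.
Tool frame: the origin (TCP) lies where the fingers leave the gripper's body, on its centre line; the fingertips stand 64 mm ahead of it and the grasp point (between the pads) lies 45 mm ahead of it; z points along the fingers, y is the direction in which the jaws open and shut (so a half turn about z gives the same grasp; the last joint's range is limited). The gripper opens to 88 mm and grips with 3 to 60 N. Pads are 18 mm wide; open, the fingers measure 123 mm over their backs; the gripper's body (75 mm by 187 mm) begins 45 mm behind the grasp point.
Start: joints at [1.216, 0.689, -0.195, 1.565, 0.157, 0.902, -0.215], TCP at [0.237, -0.578, 0.303] pointing down, gripper open.
Joint ranges: [-3.01, 3.01], [-0.46, 2.08], [-1.47, 1.51], [0.13, 2.56], [-1, 4.14], [0.04, 2.09], [-2.66, 2.66]. Speed limits (rad/s): [2.57, 2.57, 3.14, 3.14, 3.14, 3.14, 3.14].

INTERFACE

Orientations are given as a unit quaternion [x, y, z, w].
In Python, from plant import monitor, snapshot, workorder, finder gives the robot as it stands.
- The arm moves only by the tool carry_out, never from a script. Its argument "motion" is one flat list of numbers, 6 for each row, row after row: the shift along the tool's x, y, z in cm, then the turn, a rotation vector about the tool's x, y, z in rad. In form: [x, y, z, rx, ry, rz, x, y, z, rx, ry, rz, ...]. A call has 1 to 8 rows; each row shifts and turns the commanded pose from where the row before left it, along the tool's axes as they then stand; what a row does not reach is not made up. A row lasts 1/8 s, in which the tool goes at most 62.5 mm and 10.7 degrees, less where a joint would pass 70% of its speed; a pose out of reach is approached as far as the arm can. A call with a gripper value outside its range is refused whole. "hand" is the finger opening in cm, from 0 to 8.81, set as the call begins (left out, the last holds). The fingers move at their own pace and stop on an object; "grip_force" is the grip in N (left out, the last holds). Time passes only in rows, so rows that do not move let the fingers close. It gives the time, the measured TCP pose, the force and the opening at its end, in the units of the state.
- monitor.get_state(): the state, without advancing time (a new reading comes with each control period).
- snapshot(name): name is "scene" or "top" or "wrist"; returns a dict with "frame" (384x512x3 uint8, red, green, blue), "range_z" (384x512 float32, m along the optical axis (not along the pixel's ray), 0 where there is no reading), "fx", "fy", "cx", "cy" (pixels), "D" ([k1, k2, p1, p2, k3] as OpenCV has them; the pictures are not rectified), "rvec" (rotation vector, rad) and "tvec" (3), from world to camera coordinates, as OpenCV has them; the wrist camera has in their place "hand_eye" (4x4, takes a point from camera to tool coordinates, whose origin is the TCP and whose axes are the flange's). Camera axes: x right, y down, z forward; pixel columns grow to the right and rows downward; lengths in m; the calibration is good to about 2 mm. A picture is of the moment at which its call begins: read the wrist's pose just before it.
- workorder.finish_job(): hands the job in, once; it reports no verdict.
Trained networks look in a picture, given as the dict that the camera call returned (one of the last four; its "shot" number tells which), for a name from the list of things; names that differ only in an ending like _2 or _b are one class to them, and where a whole thing is asked for, a point or a joint stands for the part that bears it (a point fixed in the world has none). Each returns a list of dicts, best first, with "p" (0 to 1); they miss things now and then, are a little off and sometimes report something else, mostly with a low value. They report only what shows in the picture. A call takes as long as a camera call. They do not tell look-alikes from the thing itself.
- finder.masks_of(picture, thing): "pixels" (384x512 bool, what is visible of it) and "extent" ([left, top, right, bottom] in pixels, round what is visible of it).
The state is a dict: "clock": time; "q": joint angles; "qd": joint speeds; "joint_torque": joint torques, N m; "tool_pos": TCP position; "eef_rot": TCP orientation; "contact_force": force on the tool from outside, world axes, zero at the start; "moment": the same for the moment, N m; "opening": opening from 0.0 (shut) to 1.0 (fully open).
Only numpy, scipy, OpenCV 4.12 (cv2) and the standard library are available. Lean on these libraries where they do the work, as an engineer would, in place of code of your own. Each camera call takes 0.05 s, during which the arm holds its last target. There are 200 camera calls.

## Working session

There is one attempt and no reset: what is moved stays moved. The work goes in short steps, Python scripts to look and compute and a tool call to move; the robot and the scene stay as the last step left them, time stands still between calls to the robot, and variables do not carry over. Pictures are saved under pics/ and viewed, about 8 in all and at most 12, crops included, and the job is handed in when it is done.

Besides the shell and the picture viewer there is one more tool, called after "Request:" by a JSON object that holds its "method" and its "body", one argument or row to a line. carry_out: Moves the arm, as the interface text tells. Its arguments: {"type":"object","properties":{"motion":{"type":"array"},"hand":{"type":"number"},"grip_force":{"type":"number"}},"required":["motion"]}

```bash
mkdir -p pics; cat > h.py <<'E'
import numpy as np, cv2
from plant import monitor, snapshot, workorder, finder
from scipy.spatial.transform import Rotation as R
def cloud(s,mask=None):
    z=s["range_z"]; m=(z>0) if mask is None else (mask&(z>0))
    v,u=np.nonzero(m); K=np.array([[s["fx"],0,s["cx"]],[0,s["fy"],s["cy"]],[0,0,1]])
    n=cv2.undistortPoints(np.c_[u,v].astype(float)[:,None],K,np.array(s["D"]))[:,0]
    P=np.c_[n,np.ones(len(n))]*z[v,u][:,None]
    if "hand_eye" in s:
        T=np.array(s["hand_eye"]); st=s["st"]
        P=P@T[:3,:3].T+T[:3,3]; return R.from_quat(st["eef_rot"]).apply(P)+st["tool_pos"],u,v
    Rm=cv2.Rodrigues(np.array(s["rvec"]))[0]
    return (P-np.array(s["tvec"]).ravel())@Rm,u,v
def save(s,n,f=1,c=None):
    im=s["frame"][:,:,::-1]
    if c: im=im[c[1]:c[3],c[0]:c[2]]
    cv2.imwrite("pics/"+n,cv2.resize(im,None,fx=f,fy=f,interpolation=cv2.INTER_CUBIC))
E
cat > a.py <<'E'
from h import *
print(monitor.get_state())
S={n:snapshot(n) for n in("scene","top")}
cv2.imwrite("pics/1.png",np.vstack([S[n]["frame"][:,:,::-1] for n in S])[:, :] if 0 else cv2.resize(np.hstack([S[n]["frame"][:,:,::-1] for n in S]),(800,300)))
save(S["top"],"2.png",1.5)
for n in S:
  for t in("imager_a","tray_a","tray_a_face","dish_a","catch_a","spare_dish","puck","bottle"):
    for d in finder.masks_of(S[n],t)[:4]:
      P,_,_=cloud(S[n],d["pixels"])
      print(n,t,round(d["p"],2),np.round(d["extent"]),len(P), np.round(np.median(P,0),3) if len(P) else "",np.round(P.min(0),3) if len(P) else "",np.round(P.max(0),3) if len(P) else "")
E
python3 a.py
```

```text
{'clock': 0.0, 'q': array([ 1.21576466,  0.68997424, -0.19453249,  1.56635122,  0.15732638,
        0.90249035, -0.21508547]), 'qd': array([-2.72552111e-03, -8.47203172e-04,  1.55508423e-03, -7.50313223e-05,
        7.48238996e-04,  6.50731013e-04,  1.86573817e-03]), 'joint_torque': array([-3.45416429e-04, -5.27548921e+01, -1.26696389e+00, -1.53424716e+01,
       -5.25908649e-02,  6.67582965e-03,  2.05349984e-04]), 'tool_pos': array([ 0.23671199, -0.577881  ,  0.30191457]), 'eef_rot': array([ 9.81147679e-01,  1.93257332e-01, -2.45529509e-04, -8.80043837e-04]), 'contact_force': array([0.82238218, 0.88203414, 0.1832198 ]), 'moment': array([-0.04518023, -0.00489183, -0.01044799]), 'opening': 0.9986457039567026}
scene imager_a 0.66 [188. 195. 249. 270.] 3276 [ 0.672 -0.18   0.087] [ 0.491 -0.246 -0.006] [ 0.731 -0.076  0.096]
scene imager_a 0.56 [275. 139. 348. 213.] 2844 [0.645 0.139 0.075] [ 0.46   0.092 -0.004] [0.712 0.271 0.097]
scene tray_a 0.67 [272. 142. 301. 161.] 340 [0.483 0.171 0.039] [ 0.421  0.133 -0.003] [0.561 0.244 0.089]
scene tray_a 0.44 [187. 194. 216. 207.] 169 [ 0.5
[... 1725 characters left out ...]
8 0.174 0.047] [0.523 0.16  0.042] [0.554 0.189 0.051]
top dish_a 0.48 [288. 180. 324. 222.] 698 [ 0.543 -0.148  0.04 ] [ 0.508 -0.186 -0.004] [ 0.627 -0.103  0.054]
top catch_a 0.68 [158. 173. 170. 202.] 122 [0.602 0.224 0.043] [0.57  0.213 0.02 ] [0.653 0.238 0.049]
top spare_dish 0.76 [240. 193. 262. 214.] 402 [0.559 0.007 0.016] [ 0.531 -0.022  0.003] [0.588 0.036 0.022]
top puck 0.63 [382. 206. 417. 245.] 1018 [ 0.49  -0.38   0.017] [ 0.445 -0.437 -0.006] [ 0.543 -0.339  0.068]
top bottle 0.83 [100. 238. 121. 252.] 247 [0.466 0.36  0.046] [0.448 0.347 0.006] [0.487 0.384 0.073]
top bottle 0.24 [292. 177. 324. 221.] 631 [ 0.543 -0.148  0.04 ] [ 0.509 -0.186 -0.001] [ 0.624 -0.105  0.054]
```

View pics/2.png

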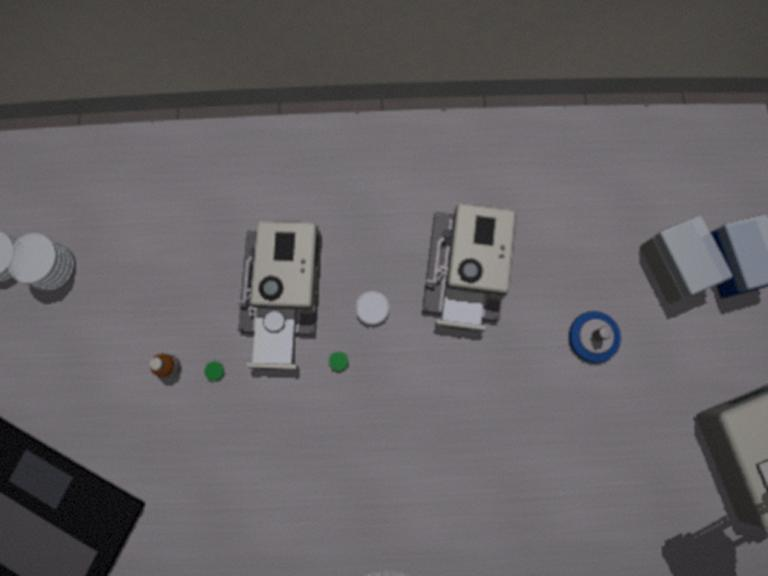

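```bash
cat > b.py <<'E'
from h import *
s=snapshot("top"); save(s,"3.png",5,(125,135,280,255))
P,u,v=cloud(s)
for nm,ylo,yhi in(("left",0.08,0.26),("right",-0.26,-0.07)):
  # head top
  m=(P[:,2]>.08)&(P[:,2]<.1)&(P[:,1]>ylo)&(P[:,1]<yhi)&(P[:,0]>.4)&(P[:,0]<.85)
  r=cv2.minAreaRect(P[m][:,:2].astype(np.float32)*1000); print(nm,"head",m.sum(),r)
  m=(P[:,2]>.034)&(P[:,2]<.050)&(P[:,1]>ylo)&(P[:,1]<yhi)&(P[:,0]>.4)&(P[:,0]<.57)
  Q=P[m]; b=np.round(Q[:,1]/.008).astype(int)
  print([(round(k*.008,3),round(float(np.min(Q[b==k][:,0])),4),int((b==k).sum())) for k in np.unique(b)])
E
python3 b.py
```

```text
left head 2322 ((628.0565185546875, 151.29074096679688), (103.8744888305664, 148.90106201171875), 85.66452026367188)
[(np.float64(0.104), 0.552, 8), (np.float64(0.112), 0.5517, 3), (np.float64(0.12), 0.5521, 3), (np.float64(0.128), 0.5527, 3), (np.float64(0.136), 0.4559, 4), (np.float64(0.144), 0.4557, 79), (np.float64(0.152), 0.4559, 120), (np.float64(0.16), 0.4562, 139), (np.float64(0.168), 0.4565, 122), (np.float64(0.176), 0.4569, 124), (np.float64(0.184), 0.4572, 121), (np.float64(0.192), 0.4575, 120), (np.float64(0.2), 0.4583, 123), (np.float64(0.208), 0.4606, 95), (np.float64(0.216), 0.4609, 19), (np.float64(0.224), 0.461, 4), (np.float64(0.232), 0.57, 1)]
right head 2219 ((642.605224609375, -182.3710479736328), (100.47466278076172, 148.7386016845703), 80.07887268066406)
[(np.float64(-0.216), 0.5625, 4), (np.float64(-0.208), 0.564, 4), (np.float64(-0.2), 0.5653, 4), (np.float64(-0.192), 0.5661, 1), (np.float64(-0.184), 0.508, 27), (np.float64(-0.176), 0.5096, 69), (np.float64(-0.168), 0.5103, 72), (np.float64(-0.16), 0.5115, 70), (np.float64(-0.152), 0.513, 69), (np.float64(-0.144), 0.5148, 66), (np.float64(-0.136), 0.5166, 64), (np.float64(-0.128), 0.5175, 65), (np.float64(-0.12), 0.5194, 56), (np.float64(-0.112), 0.5201, 18), (np.float64(-0.104), 0.5226, 8)]
```

View pics/3.png

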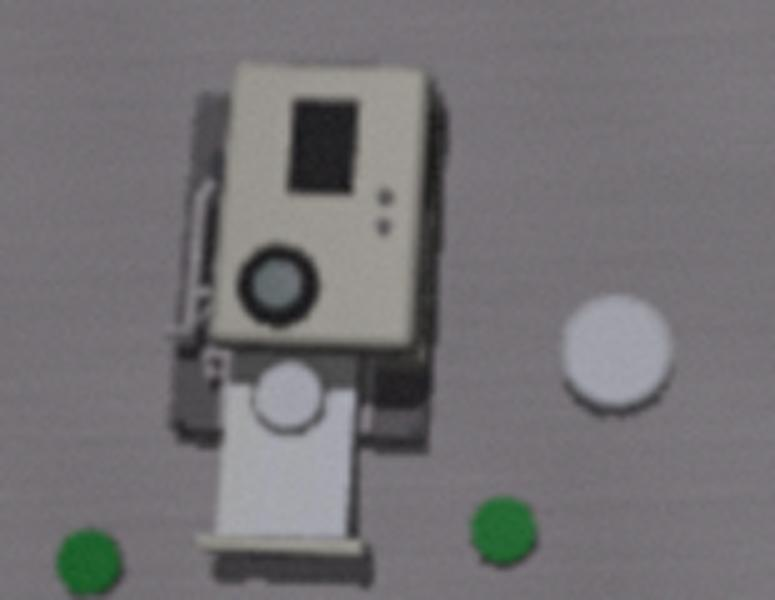

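Request:
{"method": "carry_out", "body": {
  "motion": [0,0,0,0,0,0.115,0,0,0,0,0,0.115,0,0,0,0,0,0.115,0,0,0,0,0,0.115],
  "hand": 0,
  "grip_force": 10
}}

```text
clock: 1.45
tool_pos: [0.237, -0.5783, 0.3027]
eef_rot: [0.999, -0.037, 0.0, 0.0]
contact_force: [-0.4, 0.5, 0.8]
opening: 0.569
```

Request:
{"method": "carry_out", "body": {
  "motion": [2.3,-4.9,0.6,0,0,0,2.3,-4.9,0.6,0,0,0,2.3,-4.9,0.6,0,0,0,2.3,-4.9,0.6,0,0,0,2.3,-4.9,0.6,0,0,0,2.3,-4.9,0.6,0,0,0,2.3,-4.9,0.6,0,0,0,2.3,-4.9,0.6,0,0,0]
}}

```text
clock: 2.45
tool_pos: [0.4494, -0.1989, 0.2548]
eef_rot: [0.999, -0.036, 0.0, 0.0]
contact_force: [1.0, -0.1, -0.4]
opening: 0.006
```

Request:
{"method": "carry_out", "body": {
  "motion": [-0.95,-4.66,1.0,0,0,0,-0.95,-4.66,1.0,0,0,0,-0.95,-4.66,1.0,0,0,0,-0.95,-4.66,1.0,0,0,0,-0.95,-4.66,1.0,0,0,0,-0.95,-4.66,1.0,0,0,0,-0.95,-4.66,1.0,0,0,0,-0.95,-4.66,1.0,0,0,0]
}}

```text
clock: 3.45
tool_pos: [0.3992, 0.1787, 0.1745]
eef_rot: [0.999, -0.036, 0.001, -0.0]
contact_force: [1.0, 0.3, 0.6]
opening: 0.006
```

```bash
cat > c.py <<'E'
from h import *
st=monitor.get_state(); s=snapshot("wrist"); s["st"]=st; save(s,"4.png",1.2)
print(st["tool_pos"],st["contact_force"])
P,u,v=cloud(s)
m=(P[:,2]>.036)&(P[:,2]<.050)&(P[:,1]>.1)&(P[:,1]<.26)&(P[:,0]>.43)&(P[:,0]<.57)
Q=P[m]; b=np.round(Q[:,1]/.008).astype(int)
print([(round(float(k*.008),3),round(float(np.percentile(Q[b==k][:,0],2)),4),int((b==k).sum())) for k in np.unique(b)])
pl=Q[(Q[:,0]<.47)&(Q[:,2]>.04)]
if len(pl): print("plate",pl.min(0),pl.max(0),pl.mean(0))
E
python3 c.py
```

```text
[0.39922868 0.17866547 0.17449323] [1.03483194 0.28511262 0.6339364 ]
[(0.136, 0.457, 17), (0.144, 0.4569, 593), (0.152, 0.4584, 1348), (0.16, 0.4588, 1271), (0.168, 0.4594, 1309), (0.176, 0.4599, 1302), (0.184, 0.4606, 1307), (0.192, 0.4611, 1268), (0.2, 0.4618, 1363), (0.208, 0.4622, 1140), (0.216, 0.4614, 146), (0.224, 0.4618, 42)]
plate [0.45610266 0.13865197 0.04000446] [0.46998844 0.22311723 0.04542727] [0.46303254 0.18001423 0.04276862]
```

Request:
{"method": "carry_out", "body": {
  "motion": [0,-0.2,2.2,0,0,0,0,-0.2,2.2,0,0,0,0,-0.1,2.2,0,0,0,0,0,2.2,0,0,0,1.3,0,0,0,0,0,1.3,0,0,0,0,0,0.8,0,0,0,0,0,0.4,0,0,0,0,0]
}}

```text
clock: 4.5
tool_pos: [0.4425, 0.1811, 0.0995]
eef_rot: [0.999, -0.036, -0.004, 0.002]
contact_force: [-0.3, 0.5, -0.2]
opening: 0.004
```

```bash
sed 's/4.png/5.png/' c.py > d.py; python3 d.py
```

```text
[0.44253425 0.18114049 0.09948001] [-0.29183417  0.49457928 -0.2409562 ]
[(0.104, 0.5522, 5), (0.112, 0.5523, 15), (0.12, 0.5529, 6), (0.136, 0.4573, 35), (0.144, 0.4578, 1801), (0.152, 0.4597, 3526), (0.16, 0.4601, 3239), (0.168, 0.4522, 3584), (0.176, 0.4511, 3722), (0.184, 0.4516, 3662), (0.192, 0.4536, 3423), (0.2, 0.4632, 3550), (0.208, 0.4632, 2685), (0.216, 0.462, 432), (0.224, 0.4621, 89)]
plate [0.45010977 0.13806111 0.04000087] [0.46999662 0.22324857 0.04998016] [0.46192657 0.1804819  0.0431381 ]
```

View pics/5.png

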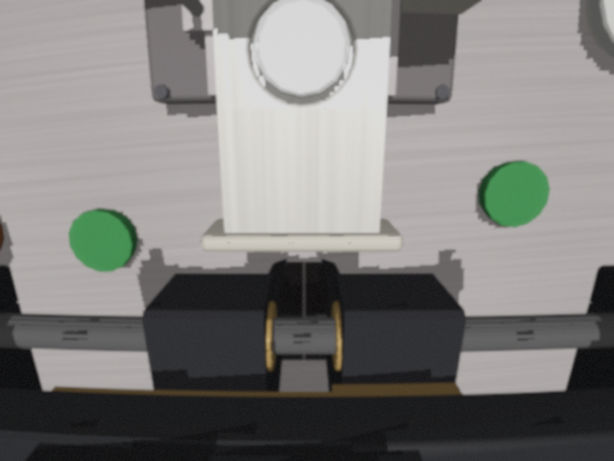

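Request:
{"method": "carry_out", "body": {
  "motion": [0,0,0.5,0,0,0,0,0,0.5,0,0,0,0,0,0.3,0,0,0,0.3,0,0,0,0,0,0.2,0,0,0,0,0,0,0,0,0,0,0]
}}

```text
clock: 5.3
tool_pos: [0.4469, 0.1809, 0.0861]
eef_rot: [0.999, -0.036, -0.004, 0.002]
contact_force: [0.4, 0.8, -0.9]
opening: 0.005
```

Request:
{"method": "carry_out", "body": {
  "motion": [0.4,0,0,0,0,0,0.4,0,0,0,0,0,0.4,0,0,0,0,0,0,0,0,0,0,0]
}}

```text
clock: 5.8
tool_pos: [0.4577, 0.18, 0.0859]
eef_rot: [0.999, -0.036, -0.005, 0.002]
contact_force: [-4.1, 0.8, 3.9]
opening: 0.001
```

Request:
{"method": "carry_out", "body": {
  "motion": [0.4,0,0,0,0,0,0.4,0,0,0,0,0,0,0,0,0,0,0]
}}

```text
clock: 6.18
tool_pos: [0.4656, 0.1795, 0.0858]
eef_rot: [0.999, -0.036, -0.005, 0.002]
contact_force: [-4.9, 0.8, 3.8]
opening: 0.009
```

```bash
sed 's/4.png/6.png/' c.py > d.py; python3 d.py
```

```text
[0.46563064 0.17947625 0.08580432] [-4.90968476  0.77747301  3.83726036]
[(0.104, 0.5523, 28), (0.112, 0.5524, 135), (0.12, 0.553, 140), (0.128, 0.5536, 168), (0.136, 0.4756, 137), (0.144, 0.4771, 2096), (0.152, 0.4788, 3474), (0.16, 0.4793, 3331), (0.168, 0.4754, 3625), (0.176, 0.4737, 3824), (0.184, 0.4742, 3803), (0.192, 0.478, 3400), (0.2, 0.4823, 3542), (0.208, 0.4822, 2406), (0.216, 0.4814, 274), (0.224, 0.4817, 50)]
plate [0.457585   0.17859116 0.04004418] [0.46983673 0.18107455 0.04510588] [0.46564563 0.1800305  0.04171858]
```

View pics/6.png

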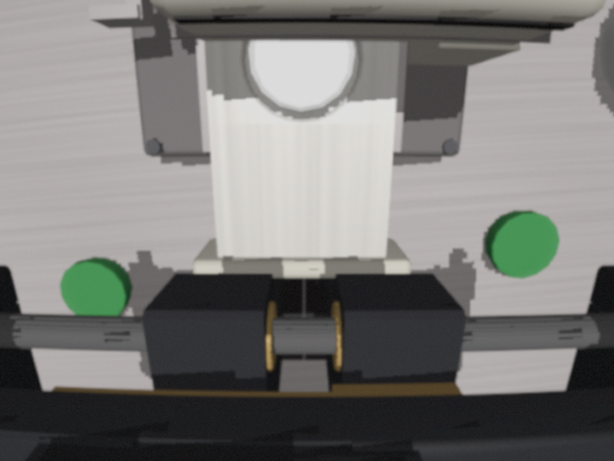

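```bash
python3 -c "
from h import *
s=snapshot('wrist');print(np.round(s['hand_eye'],3))
s=snapshot('scene');save(s,'7.png',4,(220,90,400,230))"
```

```text
[[ 0.    -0.964 -0.264  0.068]
 [ 1.     0.     0.    -0.001]
 [-0.    -0.264  0.964 -0.081]
 [ 0.     0.     0.     1.   ]]
```

View pics/7.png

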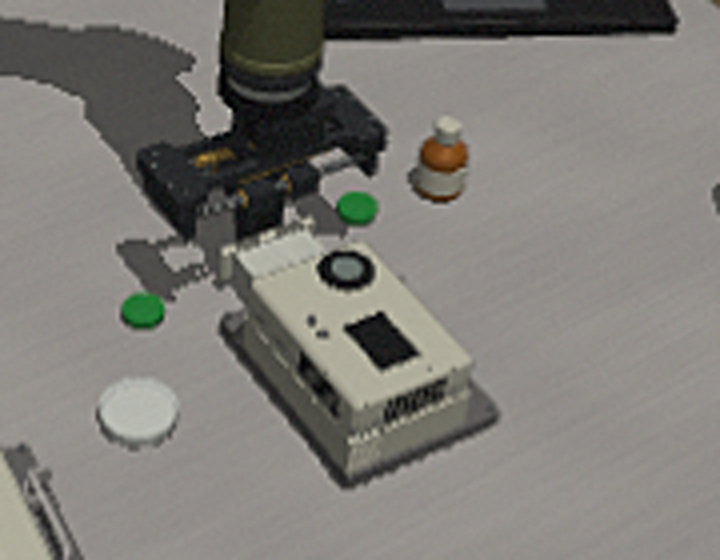

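The scene crop shows the gripper in front of the left imager's tray. The camera at z ≈ 0.167 clears the head, and the body has room ahead.

Request:
{"method": "carry_out", "body": {
  "motion": [0.4,0,0,0,0,0,0.4,0,0,0,0,0,0.4,0,0,0,0,0,0.4,0,0,0,0,0,0.4,0,0,0,0,0,0.4,0,0,0,0,0,0.4,0,0,0,0,0,0,0,0,0,0,0]
}}

```text
clock: 7.32
tool_pos: [0.4923, 0.1775, 0.0855]
eef_rot: [0.999, -0.035, -0.007, 0.002]
contact_force: [-7.4, 1.1, 6.0]
opening: 0.009
```

```bash
sed 's/4.png/8.png/' c.py > d.py; python3 d.py
```

```text
[0.49234257 0.17752298 0.08551707] [-7.37548511  1.11851115  6.04994821]
[(0.136, 0.5026, 143), (0.144, 0.5038, 1322), (0.152, 0.5048, 1914), (0.16, 0.5054, 1940), (0.168, 0.5006, 2127), (0.176, 0.4939, 2286), (0.184, 0.5013, 2187), (0.192, 0.5065, 1972), (0.2, 0.5082, 1927), (0.208, 0.5083, 1217), (0.216, 0.5082, 247), (0.224, 0.5083, 4)]
```

Request:
{"method": "carry_out", "body": {
  "motion": [0.3,0,0,0,0,0,0,0,0,0,0,0,-0.3,0,0,0,0,0,-0.4,0,0,0,0,0,-0.5,0,0,0,0,0,-0.6,0,0,0,0,0,-1.0,0,0,0,0,0,-1.5,0,0,0,0,0]
}}

```text
clock: 8.38
tool_pos: [0.4547, 0.1803, 0.086]
eef_rot: [0.999, -0.036, -0.003, 0.002]
contact_force: [1.2, -0.4, 0.2]
opening: 0.009
```

Request:
{"method": "carry_out", "body": {
  "motion": [-1.5,0,0,0,0,0,-1.5,0,0,0,0,0,0,0,0,0,0,0,0,0,0,0,0,0]
}}

```text
clock: 8.88
tool_pos: [0.4255, 0.1824, 0.0863]
eef_rot: [0.999, -0.036, -0.004, 0.002]
contact_force: [-0.4, -0.0, -0.2]
opening: 0.003
```

```bash
sed 's/4.png/9.png/' c.py > d.py; python3 d.py; python3 b.py; python3 a.py | grep -E "top (dish|spare|puck|bottle|tray)"
```

```text
[0.42545608 0.18244454 0.08626018] [-0.37827407 -0.04355132 -0.18404069]
[(0.136, 0.4955, 170), (0.144, 0.496, 1109), (0.152, 0.4969, 1835), (0.16, 0.4974, 1840), (0.168, 0.4352, 1898), (0.176, 0.4338, 2080), (0.184, 0.4331, 2067), (0.192, 0.435, 2034), (0.2, 0.5003, 1840), (0.208, 0.5007, 1393), (0.216, 0.501, 364), (0.224, 0.502, 10)]
plate [0.4302183  0.17014717 0.04007643] [0.4372606  0.19441379 0.04999304] [0.43459922 0.18231689 0.04490768]
left head 2332 ((557.486572265625, 156.34255981445312), (103.46955108642578, 289.15106201171875), 85.5428695678711)
[(np.float64(0.104), 0.5518, 6), (np.float64(0.112), 0.5514, 3), (np.float64(0.12), 0.5523, 3), (np.float64(0.128), 0.5528, 3), (np.float64(0.136), 0.4941, 7), (np.float64(0.144), 0.4943, 62), (np.float64(0.152), 0.4947, 78), (np.float64(0.16), 0.4951, 83), (np.float64(0.168), 0.4956, 78), (np.float64(0.176), 0.496, 78), (np.float64(0.184), 0.4978, 72), (np.float64(0.192), 0.4982, 73), (np.float64(0.2), 0.4983, 73), (np.float64(0.208), 0.5037, 41), (np.float64(0.216), 0.5067, 2)]
right head 2229 ((643.115234375, -182.50996398925
[... 510 characters left out ...]
(-0.112), 0.5201, 17), (np.float64(-0.104), 0.5229, 8)]
top tray_a 0.76 [288. 180. 325. 218.] 769 [ 0.545 -0.147  0.04 ] [ 0.508 -0.194 -0.002] [ 0.628 -0.102  0.07 ]
top tray_a 0.58 [169. 202. 200. 233.] 662 [0.526 0.174 0.04 ] [ 0.494  0.135 -0.003] [0.562 0.211 0.06 ]
top dish_a 0.71 [222. 235. 231. 248.] 126 [0.469 0.068 0.01 ] [0.453 0.052 0.005] [0.484 0.083 0.015]
top spare_dish 0.71 [239. 193. 261. 215.] 373 [0.56  0.007 0.016] [ 0.534 -0.022  0.01 ] [0.588 0.036 0.021]
top puck 0.97 [379. 208. 414. 242.] 935 [ 0.489 -0.377  0.017] [ 0.447 -0.426  0.002] [ 0.538 -0.339  0.07 ]
top puck 0.63 [288. 178. 325. 220.] 705 [ 0.545 -0.146  0.04 ] [ 0.509 -0.184  0.017] [ 0.626 -0.102  0.053]
```

View pics/9.png

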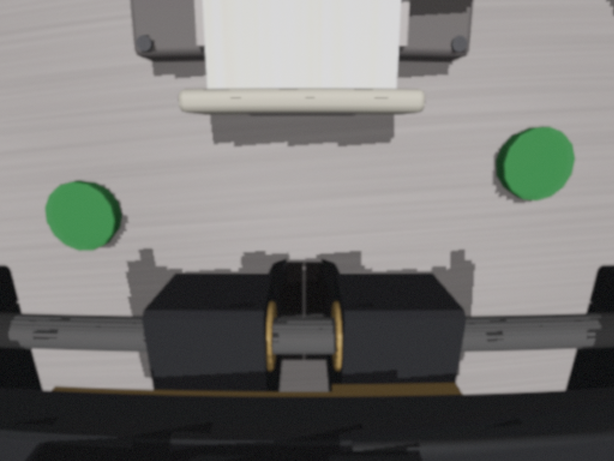

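The tray moved in about 39–40 mm and stayed there (front edge 0.456 → 0.495). The fingers are about 6 cm clear, the other tray hasn't moved, and the bystanders I could see are where they were.

```bash
python3 -c "
from h import *
s=monitor.get_state();print(s['clock'],s['contact_force']);print(workorder.finish_job())"
```

```text
9.875 [ 1.4115483   0.25808678 -0.01495371]
the job is handed in; nothing more can be done
None
```

The left imager's tray was the one still out. I pushed it in with closed fingertips to about 46 mm measured, plus a commanded 3 mm more, at a measured force of about 7 N. I then backed off, and it came to rest latched. The job was handed in at about 9.9 s of the 38 s allowed.

- **Tray travel:** about 39 mm in the last top-camera and wrist readings. That fits the 40 mm catch within the 2 mm calibration.
- **Fingers:** they were about 6 cm clear of the tray, and the force reading was within about 1.5 N of zero, close to the noise.
- **Latched tray and bystanders:** the right tray, the spare dish and the puck measured unchanged, to within about 3 mm.
- **Not confirmed:**
  - dish_a sat in its well part-way through the push, but the head hid it afterwards.
  - dish_b was hidden under its own head throughout. Its tray never moved.
  - The finder missed the bottle in the last picture. It stands about 18 cm from the push line and the arm never went near it.

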